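# Set the proofing press one click on and run its bed home

## Task

Get the proofing press ready to print: with a light fingertip touch, turn the big knurled pressure dial on top of it clockwise (seen from above) by one click, so that it clicks in with its pointer at the middle mark and does not go on to the third. Then push the end of the press bed so that it slides fully home under the roller, with the lino block still lying on it. Pinch and lift nothing, and leave the other things on the table where they are.

Things in the scene. Friction and masses are not known exactly. Their poses are not given: they have to be found in the camera images.
- press: Grey tabletop press, fixed: base plate 230 mm (its x) by 260 mm (its y, -60 to +200 mm), two cheeks and a flat crosshead 226 x 136 mm, its top 162 mm above the table, a steel roller under it. Origin on the table, straight below the dial's axis; z up; the bed sticks out on the press's +y side and slides towards its -y.
- dial_centre (a point): Centre of the top face of the pressure dial when nothing presses on it, 190 mm above the table; does not turn, axes are the press's. The dial is a flat black knurled disc, 97 mm in diameter, 21 mm high, lying on the crosshead and turning about the vertical; too wide to grasp.
- dial_seat: Spring seat that carries the dial; origin on the dial's axis, 27 mm below its top face. The dial gives way downwards by up to 5 mm, at 2.3 N plus 1.4 N per mm, then is hard; over 40 N would break it. A fingertip pressed 2 to 4 mm down on the top face, 30 to 40 mm from the axis, and moved round in an arc carries it round by friction (at most about 0.07 N m).
- dial_pointer (a point): Outer end of the white pointer line on the dial's top face, 44 mm from the dial's axis; turns with the dial. It starts at the first of three white marks.
- middle_mark (a point): Middle of the second of three short white raised marks (15 x 4 mm) on the crosshead around the dial, 58.5 mm from the dial's axis, in the press's -x direction from it, 165 mm above the table; the first and third marks lie 0.6 rad (34 degrees) either side of it.
- dial (a joint): Turn of the dial in rad, growing clockwise seen from above. Detents at 0 (first mark, the start), 0.6 (middle mark) and 1.2 (third mark): let go anywhere within about 0.2 rad of a detent, it springs into it.
- bed (a joint): Travel of the bed in m: 0 is fully out, 0.090 is fully home against its stop. It starts 0 to 0.03. Moving it takes about 3 N plus 12 N per m/s; it stays where it is left.
- bed_end (a point): Centre of the bed's outer end face, the face to push on, towards the press's -y; axes are the press's. The bed is a flat aluminium slab 150 mm (x) by 260 mm (y) by 30 mm; its underside is 15, this point 30 and its top 45 mm above the table. Beyond the end face there is only the table top.
- bed_top (a point): Centre of the bed's top face, 45 mm above the table; moves with the bed; axes are the press's.
- block_mid (a point): Middle of the lino printing block, 80 x 80 x 22 mm, 160 g, plywood with a dark carved top, lying loose on the bed; it rides along when the bed moves smoothly.
- block_b_mid (a point): Bystander: middle of a smaller loose lino block, 65 x 65 x 22 mm, on the table.
- ink_jar_mid (a point): Bystander: middle of a closed ink jar, 64 mm in diameter, 75 mm high.
- brayer_mid (a point): Bystander: an ink roller lying on the table, 145 mm long with a red handle, 36 mm high, roller 80 mm wide; this point is about the middle of its length.
- baren_mid (a point): Bystander: a round wooden rubbing pad, 100 mm in diameter, 38 mm high with its bar handle; its middle.
- gouge_mid (a point): Bystander: a loose carving gouge, 155 mm long, 18 mm thick; a point in its handle.
- ink_carton_mid (a point): Bystander: middle of a cardboard ink carton, 60 x 150 x 45 mm.
- block: The same lino block; origin at the centre of its underside.
Things that resemble listed ones, but are neither listed nor needed, are in the scene too. What is shaped like the block but green or turquoise is not meant.

How it is judged:
By the outcome, as a careful person would: the job done as asked, in the order asked, and still so for the second after the job is handed in, with the robot touching nothing.
It also fails if it takes over 48 s, if anything falls off the work surface, if the arm or the gripper's body presses on something with over 40 N, if the wrist force passes 120 N, or if a joint passes its speed limit or range.

## Robot

A 6-joint arm with a two-finger parallel gripper is mounted at the origin on the work surface. World frame = base frame: x ahead of the robot, y to its left, z up, the work surface at z = 0. Lengths are in m, angles in rad, forces in N, time in s.
With the tool pointing down it reaches from about 0.35 to 0.975 m from the base axis. Payload 17.4 kg.
Tool frame: the origin (TCP) lies between the finger pads; the fingertips stand robot.tips_ahead ahead of it and the grasp point (between the pads) lies 2 mm behind it (robot.tips_ahead is the distance from the TCP to the fingertips, in m); z points along the fingers, y is the line along which they close (so a half turn about z gives the same grasp; the last joint's range is limited). The gripper opens to 85 mm and grips with 20 to 120 N. Pads are 22 mm wide; open, the fingers measure 114 mm over their backs; the gripper's body (76 mm by 85 mm) begins 54 mm behind the grasp point. The pads swing forward as they close: fully open they stand 13 mm farther back than shut.
Start: joints at [1.125, 0.116, 1.442, -0, 1.584, -0.038], TCP at [0.268, 0.62, 0.248] pointing down, gripper open.
Joint ranges: [-2.83, 2.83], [-0.83, 2.19], [0.07, 2.5], [-1.14, 4.28], [0.01, 3], [-2.97, 2.97]. Speed limits (rad/s): [1.89, 1.89, 2.22, 3.14, 3.14, 3.14].

## Interface

Orientations are given as a 3x3 rotation matrix whose columns are the frame's x, y, z axes.
In Python, from rig import robot gives the robot as it stands.
- The arm moves only by the tool step_arm, never from a script. Its argument "moves" is a list of rows, each a list of 2 entries, a list of its own where there are three numbers: the shift along the tool's x, y, z in m, then the turn, a rotation vector about the tool's x, y, z in rad. In form: [[[x, y, z], [wx, wy, wz]], ...]. A call has 1 to 20 rows; each row is the pose to reach, as a shift and turn from the pose commanded when the call began, along the tool's axes at that moment; what a row does not reach only later rows make up. A row lasts 1/8 s, in which the tool goes at most 62.5 mm and 10.7 degrees, less where a joint would pass 70% of its speed; a pose out of reach is approached as far as the arm can. A call with a gripper value outside its range is refused whole. "jaw" is the finger opening in m, from 0 to 0.0854, set as the call begins (left out, the last holds). The fingers move at their own pace and stop on an object; "force" is the grip in N (left out, the last holds). Time passes only in rows, so rows that repeat a pose let the fingers close. It gives the time, the measured TCP pose, the force, the opening and the grip force at its end, in the units of the state.
- robot.observe(): the state, without advancing time (a new reading comes with each control period).
- robot.camera(name): name is "side" or "top" or "wrist"; returns a dict with "pixels" (420x560x3 uint8, red, green, blue), "fx", "fy", "cx", "cy" (pixels), "position" and "attitude" of the camera in the world. Camera axes: x right, y up, looking along -z (the intrinsics and any distortion apply to the point x, -y, -z); pixel columns grow to the right and rows downward; lengths in m; the calibration is good to about 2 mm. A picture is of the moment at which its call begins. There is no depth.
- robot.finish_job(): hands the job in; it is judged then, once.
The state is a dict: "t": time; "joint_positions": joint angles; "dq": joint speeds; "joint_efforts": joint torques, N m; "tool_pos": TCP position; "ee_rot": TCP orientation; "force": force on the tool from outside, world axes, zero at the start; "wrist_torque": the same for the moment, N m; "gripper_width": finger opening in m; "gripper_force": force on a finger pad.
Only numpy, scipy, OpenCV 4.12 (cv2) and the standard library are available. Lean on these libraries where they do the work, as an engineer would, in place of code of your own. Each camera call takes 0.05 s, during which the arm holds its last target. There are 200 camera calls.

## Working session

There is one attempt and no reset: what is moved stays moved. The work goes in short steps, Python scripts to look and compute and a tool call to move; the robot and the scene stay as the last step left them, time stands still between calls to the robot, and variables do not carry over. Pictures are saved under pics/ and viewed, at most 10 in all, crops included, and the job is handed in when it is done.

Besides the shell and the picture viewer there is one more tool, called after "Call:" as name(argument=value, ...), one argument or row to a line, values as JSON. step_arm: Moves the arm, as the interface text tells. Its arguments: {"type":"object","properties":{"moves":{"type":"array","items":{"type":"array"}},"jaw":{"type":"number"},"force":{"type":"number"}},"required":["moves"]}

```bash
mkdir -p pics; ls
cat > h.py <<'E'
import numpy as np, cv2, pickle
from rig import robot
def shot(n,f):
    c=robot.camera(n); pickle.dump(c,open(f'pics/{f}.pkl','wb'))
    cv2.imwrite(f'pics/{f}.png',c['pixels'][:,:,::-1]); return c
def load(f): return pickle.load(open(f'pics/{f}.pkl','rb'))
def ray(c,u,v):
    R=np.array(c['attitude']); d=R@np.array([(u-c['cx'])/c['fx'],-(v-c['cy'])/c['fy'],-1])
    return np.array(c['position']),d
def onz(c,u,v,z):
    p,d=ray(c,u,v); return p+d*(z-p[2])/d[2]
def proj(c,P):
    q=np.array(c['attitude']).T@(np.array(P)-c['position']); return c['cx']+c['fx']*q[0]/-q[2], c['cy']+c['fy']*q[1]/q[2]
E
python3 - <<'E'
from h import *
for n in ['top','side']:
    c=shot(n,n+'0'); print({k:np.round(v,3).tolist() if k!='pixels' else 0 for k,v in c.items()})
s=robot.observe(); print(s); print(robot.tips_ahead)
a=cv2.imread('pics/top0.png');
E
```

```text
pics
{'pixels': 0, 'fx': 454.634, 'fy': 454.634, 'cx': 281.863, 'cy': 209.787, 'position': [0.496, 0.059, 1.233], 'attitude': [[0.012, 0.999, -0.048], [-1.0, 0.012, 0.001], [0.001, 0.048, 0.999]]}
{'pixels': 0, 'fx': 424.761, 'fy': 424.761, 'cx': 277.656, 'cy': 210.251, 'position': [0.128, -0.638, 1.099], 'attitude': [[0.871, 0.373, -0.321], [-0.492, 0.662, -0.565], [0.002, 0.65, 0.76]]}
{'t': 0.1, 'joint_positions': array([ 1.12516909e+00,  1.16467265e-01,  1.44219427e+00,  6.28081169e-06,
        1.58400118e+00, -3.78269886e-02]), 'dq': array([-3.01919817e-04,  1.09885030e-03, -1.13042073e-03,  1.77515702e-03,
       -1.71643684e-03,  3.54348671e-05]), 'joint_efforts': array([ 6.81308484e-04, -7.33662415e+01, -6.33790684e+01,  6.83624012e-05,
        5.24565650e-03,  6.09036192e-05]), 'tool_pos': array([0.26765809, 0.61950259, 0.24761887]), 'ee_rot': array([[-9.17995467e-01,  3.96590602e-01, -4.66889078e-04],
       [ 3.96590874e-01,  9.17994963e-01, -9.62852903e-04],
       [ 4.67434096e-05, -1.06905855e-03, -9.99999427e-01]]), 'force': array([ 0.39370941, -0.41255131,  0.0490093 ]), 'wrist_torque': array([0.03081709, 0.0145017 , 0.00604878]), 'gripper_force': 0.0, 'gripper_width': 0.08534315069910436}
0.017
```

View pics/top0.png

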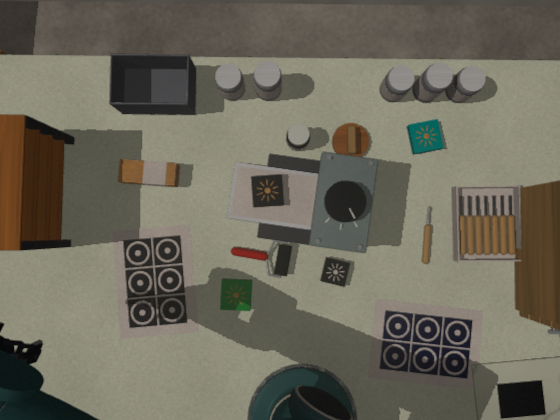

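View pics/side0.png

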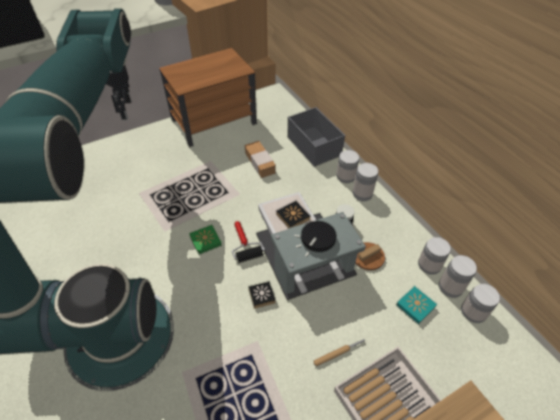

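The top view shows the dial at (346,201), the bed end at about (232,191) and the block at (268,190). Possible mix-ups are the black block with white carving (335,271), which is the bystander block_b, the green block (236,294) and the turquoise block (426,136). The jar lid (298,133) could pass for the dial. By the description I take the black disc on the grey crosshead and the dark block on the bed. One close crop will check this.

Run:
```python
from h import *
c=load('top0'); im=c['pixels'][:,:,::-1]
cv2.imwrite('pics/crop0.png',cv2.resize(im[140:265,220:390],None,fx=4.6,fy=4.6,interpolation=cv2.INTER_CUBIC))
hsv=cv2.cvtColor(im,cv2.COLOR_BGR2GRAY)
m=(hsv<45).astype(np.uint8); m[:, :318]=0;m[:,380:]=0;m[:150]=0;m[245:]=0
cs,_=cv2.findContours(m,0,2); k=max(cs,key=cv2.contourArea)
(u,v),r=cv2.minEnclosingCircle(k); print(u,v,r,onz(c,u,v,.19),'rad m',r*(1.233-.19)/454.6, cv2.fitEllipse(k))
```

```text
345.150634765625 201.0268096923828 20.744247436523438 [ 0.56712291 -0.08706878  0.19      ] rad m 0.0475940388831807 ((345.2195739746094, 201.1020965576172), (40.11213684082031, 40.710662841796875), 77.5235366821289)
```

View pics/crop0.png

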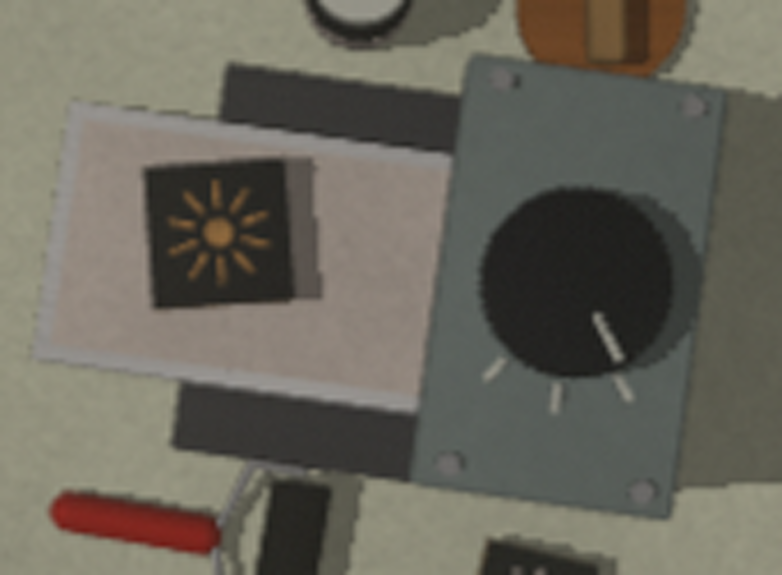

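Run:
```python
from h import *
c=load('top0'); f=lambda p,z: onz(c,220+p[0]/4.6,140+p[1]/4.6,z)
K=[f(p,.162) for p in [(470,55),(722,92),(668,517),(412,480)]]
print('cross',np.round(K,3).tolist(),np.mean(K,0),[np.linalg.norm(K[i]-K[i-1]) for i in range(4)])
B=[f(p,.045) for p in [(75,103),(450,155),(415,410),(38,358)]]
print('bed',np.round(B,3).tolist(),np.linalg.norm(B[0]-B[3]))
an=lambda d: np.degrees(np.arctan2(d[1],d[0]))
print('yaw from x dirs',an(K[0]-K[3]),an(K[1]-K[2]),an(B[0]-B[3]),'y dirs',an(K[0]-K[1])-90,an(K[3]-K[2])-90,an(B[0]-B[1])-90,an(B[3]-B[2])-90)
d=onz(c,345.2,201.05,.19); m=f((556,398),.165); print('mid mark',m-d,np.linalg.norm((m-d)[:2]),an(d-m))
p=f((619,358),.19);print('pointer',p-d,np.linalg.norm((p-d)[:2]),an(d-p))
e=(B[0]+B[3])/2; print('end',e, 'rel',e-d)
```

```text
cross [[0.685, -0.036, 0.162], [0.667, -0.166, 0.162], [0.449, -0.139, 0.162], [0.466, -0.008, 0.162]] [ 0.56681754 -0.08709883  0.162     ] [np.float64(0.22084006928314376), np.float64(0.1312617962412806), np.float64(0.2203977318390775), np.float64(0.13201333024160944)]
bed [[0.675, 0.179, 0.045], [0.648, -0.035, 0.045], [0.502, -0.017, 0.045], [0.529, 0.198, 0.045]] 0.14718425595106832
yaw from x dirs -7.274631584333981 -7.078545293629238 -7.258408419167133 y dirs -7.724751308471838 -7.529643759414043 -7.248065486126521 -7.169452345481844
mid mark [-0.05834346  0.00635378 -0.025     ] 0.058688418355360455 -6.215193706008208
pointer [-0.03833053 -0.02170113  0.        ] 0.04404734623966928 29.516706116541933
end [0.60242774 0.18863667 0.045     ] rel [ 0.0353569   0.27581925 -0.145     ]
```

Call:
step_arm(
  jaw=0,
  moves=[
    [[-0.03, -0.03, 0], [0, 0, 0]],
    [[-0.065, -0.06, 0], [0, 0, 0]],
    [[-0.1, -0.095, 0], [0, 0, 0]],
    [[-0.135, -0.13, 0], [0, 0, 0]],
    [[-0.17, -0.16, 0], [0, 0, 0]],
    [[-0.205, -0.195, 0], [0, 0, 0]],
    [[-0.24, -0.225, 0], [0, 0, 0]],
    [[-0.275, -0.26, 0], [0, 0, 0]],
    [[-0.31, -0.295, 0], [0, 0, 0]],
    [[-0.345, -0.325, 0], [0, 0, 0]],
    [[-0.38, -0.36, 0], [0, 0, 0]],
    [[-0.415, -0.395, 0], [0, 0, 0]],
    [[-0.45, -0.425, 0], [0, 0, 0]],
    [[-0.48, -0.455, 0], [0, 0, 0]],
    [[-0.51, -0.48, 0], [0, 0, 0]],
    [[-0.525, -0.497, 0], [0, 0, 0]],
    [[-0.5325, -0.503, 0], [0, 0, 0]],
    [[-0.5325, -0.503, 0], [0, 0, 0]],
    [[-0.5325, -0.503, 0], [0, 0, 0]],
  ],
)

```text
t: 2.48
tool_pos: [0.5569, -0.0525, 0.2483]
ee_rot: [[-0.918, 0.396, -0.0], [0.396, 0.918, 0.0], [0.0, 0.0, -1.0]]
force: [0.0, -0.7, 0.3]
gripper_width: 0.0002
gripper_force: 0.0
```

Run:
```python
from h import *
a=shot('wrist','w1')['pixels']; b=shot('side','s1')['pixels']
cv2.imwrite('pics/v1.png',np.hstack([cv2.resize(a,(440,330)),cv2.resize(b[170:310,220:390],(360,330))])[:,:,::-1])
s=robot.observe(); print(s['t'],s['joint_positions'],s['tool_pos'],s['ee_rot'],s['force'],s['gripper_width'])
```

```text
2.575 [-1.39688458e-01 -1.36955941e-01  1.69234797e+00  8.32674823e-05
  1.58594653e+00 -1.30363468e+00] [ 0.55689827 -0.05252847  0.24846003] [[-9.18372324e-01  3.95717330e-01  2.63207470e-04]
 [ 3.95717354e-01  9.18372350e-01  4.70688133e-05]
 [-2.23096517e-04  1.47382459e-04 -9.99999964e-01]] [-0.32746503  0.5987841  -0.21087036] 0.00033755964507714434
```

View pics/v1.png

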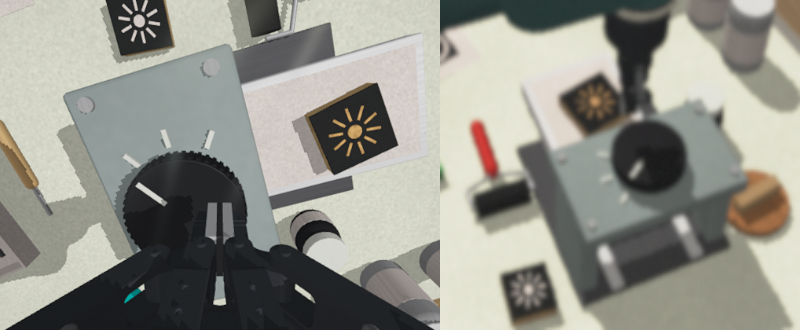

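The wrist view shows the fingertips at (220,215) over the dial's bed-side half, and the pointer (150,195) lined up with the first mark (130,160). Next I descend and touch it gently.

Call:
step_arm(
  moves=[
    [[0, 0, 0.012], [0, 0, 0]],
    [[0, 0, 0.025], [0, 0, 0]],
    [[0, 0, 0.034], [0, 0, 0]],
    [[0, 0, 0.038], [0, 0, 0]],
    [[0, 0, 0.04], [0, 0, 0]],
    [[0, 0, 0.041], [0, 0, 0]],
    [[0, 0, 0.042], [0, 0, 0]],
    [[0, 0, 0.043], [0, 0, 0]],
    [[0, 0, 0.044], [0, 0, 0]],
    [[0, 0, 0.044], [0, 0, 0]],
    [[0, 0, 0.044], [0, 0, 0]],
  ],
)

```text
t: 3.95
tool_pos: [0.5572, -0.0532, 0.2047]
ee_rot: [[-0.918, 0.397, 0.001], [0.397, 0.918, 0.0], [-0.001, 0.0, -1.0]]
force: [-0.5, 1.5, 5.2]
gripper_width: -0.0001
gripper_force: 2.6
```

Run:
```python
from h import *
R=np.array(robot.observe()['ee_rot']); r=np.array([-.0098,.0338,0])
for t in np.arange(.06,.73,.06):
    c,s=np.cos(t),np.sin(t); d=np.array([[c,s,0],[-s,c,0],[0,0,1]])@r-r
    print(round(t,2),np.round((R.T@d)[:2],4).tolist())
```

```text
0.06 [-0.0017, 0.0013]
0.12 [-0.0034, 0.0025]
0.18 [-0.0052, 0.0036]
0.24 [-0.0071, 0.0045]
0.3 [-0.009, 0.0054]
0.36 [-0.011, 0.0062]
0.42 [-0.013, 0.0068]
0.48 [-0.0151, 0.0073]
0.54 [-0.0171, 0.0077]
0.6 [-0.0192, 0.0079]
0.66 [-0.0213, 0.008]
0.72 [-0.0235, 0.008]
```

Call:
step_arm(
  moves=[
    [[0, 0, 0.001], [0, 0, 0]],
    [[-0.0017, 0.0013, 0.001], [0, 0, 0.06]],
    [[-0.0034, 0.0025, 0.001], [0, 0, 0.12]],
    [[-0.0052, 0.0036, 0.001], [0, 0, 0.18]],
    [[-0.0071, 0.0045, 0.001], [0, 0, 0.24]],
    [[-0.009, 0.0054, 0.001], [0, 0, 0.3]],
    [[-0.011, 0.0062, 0.001], [0, 0, 0.36]],
    [[-0.013, 0.0068, 0.001], [0, 0, 0.42]],
    [[-0.0151, 0.0073, 0.001], [0, 0, 0.48]],
    [[-0.0171, 0.0077, 0.001], [0, 0, 0.54]],
    [[-0.0192, 0.0079, 0.001], [0, 0, 0.6]],
    [[-0.0192, 0.0079, 0.001], [0, 0, 0.6]],
    [[-0.0192, 0.0079, 0.001], [0, 0, 0.6]],
  ],
)

```text
t: 5.58
tool_pos: [0.5783, -0.0532, 0.2039]
ee_rot: [[-0.534, 0.845, 0.001], [0.845, 0.534, 0.001], [-0.0, 0.002, -1.0]]
force: [1.7, 5.3, 6.0]
gripper_width: -0.0002
gripper_force: 3.2
```

Run:
```python
from h import *
a=shot('wrist','w2')['pixels']; cv2.imwrite('pics/v2.png',a[:,:,::-1]); s=robot.observe(); print(s['t'],s['tool_pos'],s['force'])
```

```text
5.625 [ 0.57823363 -0.05324429  0.2039083 ] [0.60624731 5.38693509 5.71397934]
```

View pics/v2.png

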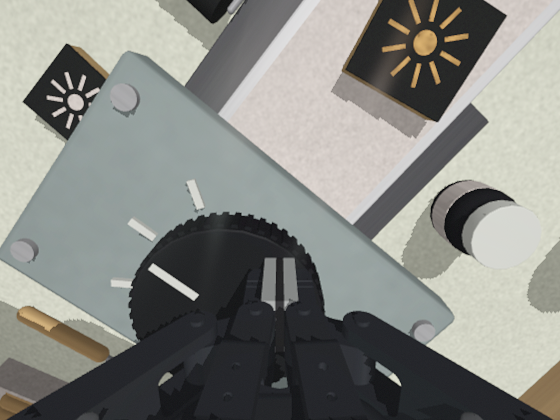

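The pointer, outer end at (150,266), has turned almost to the middle mark (141,229). I will check the angle by casting rays.

Run:
```python
from h import *
c=load('w2'); C=np.array([.567,-.087])
an=lambda d: np.degrees(np.arctan2(d[1],d[0]))
p=onz(c,150,266,.187)[:2];q=onz(c,197,298,.187)[:2];
print('ptr end',np.linalg.norm(p-C),an(C-p),'line dir',an(q-p))
for n,(u,v) in dict(first=(121,284),mid=(141.5,229.5),third=(195,195)).items():
    m=onz(c,u,v,.165)[:2]; print(n,np.linalg.norm(m-C),an(C-m))
```

```text
ptr end 0.043369420355602976 -9.188917371811447 line dir -7.660118159579272
first 0.059075463781430054 26.318430176239225
mid 0.057824529499831356 -8.783082017938593
third 0.05829625553910039 -43.150317994269805
```

The pointer sits at -9.2° and the middle mark at -8.8°, so it is at the second mark. I lift straight off and move beyond the bed end.

Call:
step_arm(
  moves=[
    [[0, 0, -0.004], [0, 0, 0]],
    [[0, 0, -0.015], [0, 0, 0]],
    [[0, 0, -0.035], [0, 0, 0]],
    [[0, 0, -0.06], [0, 0, 0]],
    [[0.015, 0.012, -0.06], [0, 0, 0.05]],
    [[0.04, 0.032, -0.06], [0, 0, 0.15]],
    [[0.07, 0.055, -0.06], [0, 0, 0.25]],
    [[0.1, 0.079, -0.06], [0, 0, 0.35]],
    [[0.13, 0.103, -0.06], [0, 0, 0.45]],
    [[0.16, 0.126, -0.06], [0, 0, 0.55]],
    [[0.19, 0.15, -0.06], [0, 0, 0.65]],
    [[0.215, 0.17, -0.06], [0, 0, 0.69]],
    [[0.226, 0.178, -0.06], [0, 0, 0.69]],
    [[0.226, 0.178, -0.06], [0, 0, 0.69]],
  ],
)

```text
t: 7.38
tool_pos: [0.6077, 0.2327, 0.2638]
ee_rot: [[0.125, 0.992, 0.0], [0.992, -0.125, -0.0], [-0.0, 0.0, -1.0]]
force: [-0.7, -0.7, -0.2]
gripper_width: 0.0004
gripper_force: 0.0
```

Run:
```python
from h import *
a=shot('wrist','w3')['pixels']; b=shot('side','s3')['pixels'];t=shot('top','t3')['pixels']
cv2.imwrite('pics/v3.png',np.hstack([cv2.resize(t[140:265,220:390],(430,316)),cv2.resize(a,(360,316))])[:,:,::-1])
s=robot.observe(); print(s['t'],s['joint_positions'],s['tool_pos'],s['ee_rot'],s['force'])
```

```text
7.525 [ 3.24750481e-01  5.89934970e-02  1.47762568e+00 -2.38181715e-04
  1.60480857e+00  4.52161293e-01] [0.60778381 0.23146043 0.26364381] [[ 1.27074440e-01  9.91893156e-01  2.32241928e-04]
 [ 9.91893173e-01 -1.27074402e-01 -1.72983786e-04]
 [-1.42069429e-04  2.52341001e-04 -9.99999958e-01]] [-0.12603557 -0.29997006  0.42555296]
```

View pics/v3.png

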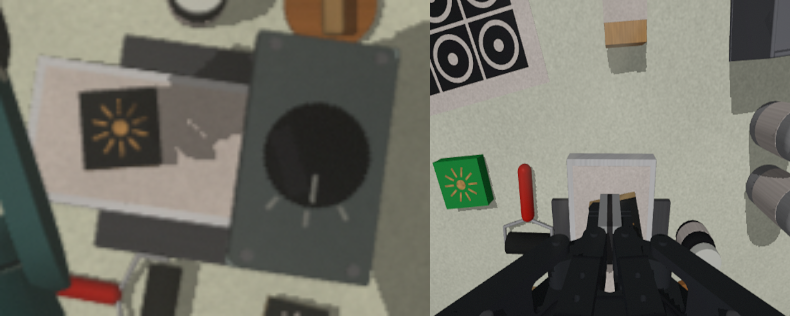

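The dial's pointer lines up with the middle mark, crop (313,190) to (307,217). I measure the bed end once more in the wrist view before descending.

Run:
```python
from h import *
c=load('w3'); k=560/360;kv=420/316
for u,v in [(568-430,155),(656-430,155)]: print(onz(c,u*k,v*kv,.045))
print(proj(c,[.608,.2315,.247]))
```

```text
[0.53519663 0.21035995 0.045     ]
[0.67838104 0.19224847 0.045     ]
(np.float64(282.2504263158543), np.float64(279.054641746521))
```

Call:
step_arm(
  moves=[
    [[0.01, 0, 0.02], [0, 0, 0]],
    [[0.01, 0, 0.05], [0, 0, 0]],
    [[0.01, 0, 0.08], [0, 0, 0]],
    [[0.01, 0, 0.11], [0, 0, 0]],
    [[0.01, 0, 0.14], [0, 0, 0]],
    [[0.01, 0, 0.17], [0, 0, 0]],
    [[0.01, 0, 0.195], [0, 0, 0]],
    [[0.01, 0, 0.215], [0, 0, 0]],
    [[0.01, 0, 0.224], [0, 0, 0]],
    [[0.01, 0, 0.228], [0, 0, 0]],
    [[0.01, 0, 0.228], [0, 0, 0]],
    [[0.005, 0, 0.228], [0, 0, 0]],
    [[0, 0, 0.228], [0, 0, 0]],
    [[-0.005, 0, 0.228], [0, 0, 0]],
    [[-0.01, 0, 0.228], [0, 0, 0]],
    [[-0.015, 0, 0.228], [0, 0, 0]],
    [[-0.015, 0, 0.228], [0, 0, 0]],
  ],
)

```text
t: 9.65
tool_pos: [0.6058, 0.2172, 0.0353]
ee_rot: [[0.127, 0.992, 0.0], [0.992, -0.127, -0.0], [-0.0, 0.0, -1.0]]
force: [0.7, 0.4, -0.5]
gripper_width: -0.0004
gripper_force: 0.0
```

Call:
step_arm(
  moves=[
    [[-0.003, 0, 0], [0, 0, 0]],
    [[-0.006, 0, 0], [0, 0, 0]],
    [[-0.009, 0, 0], [0, 0, 0]],
    [[-0.012, 0, 0], [0, 0, 0]],
    [[-0.015, 0, 0], [0, 0, 0]],
    [[-0.018, 0, 0], [0, 0, 0]],
    [[-0.021, 0, 0], [0, 0, 0]],
    [[-0.024, 0, 0], [0, 0, 0]],
    [[-0.027, 0, 0], [0, 0, 0]],
    [[-0.03, 0, 0], [0, 0, 0]],
  ],
)

```text
t: 10.9
tool_pos: [0.6019, 0.1877, 0.0353]
ee_rot: [[0.127, 0.992, -0.0], [0.992, -0.127, 0.0], [-0.0, -0.0, -1.0]]
force: [-1.7, 3.8, -0.6]
gripper_width: 0.0001
gripper_force: 1.4
```

Call:
step_arm(
  moves=[
    [[-0.003, 0, 0], [0, 0, 0]],
    [[-0.007, 0, 0], [0, 0, 0]],
    [[-0.011, 0, 0], [0, 0, 0]],
    [[-0.015, 0, 0], [0, 0, 0]],
    [[-0.019, 0, 0], [0, 0, 0]],
    [[-0.023, 0, 0], [0, 0, 0]],
    [[-0.027, 0, 0], [0, 0, 0]],
    [[-0.031, 0, 0], [0, 0, 0]],
    [[-0.035, 0, 0], [0, 0, 0]],
    [[-0.039, 0, 0], [0, 0, 0]],
    [[-0.043, 0, 0], [0, 0, 0]],
    [[-0.046, 0, 0], [0, 0, 0]],
    [[-0.048, 0, 0], [0, 0, 0]],
    [[-0.049, 0, 0], [0, 0, 0]],
    [[-0.05, 0, 0], [0, 0, 0]],
  ],
)

```text
t: 12.78
tool_pos: [0.5957, 0.1382, 0.0353]
ee_rot: [[0.127, 0.992, 0.0], [0.992, -0.127, -0.0], [0.0, 0.0, -1.0]]
force: [-0.6, 3.2, 0.0]
gripper_width: 0.0
gripper_force: 1.3
```

Call:
step_arm(
  moves=[
    [[-0.002, 0, 0], [0, 0, 0]],
    [[-0.004, 0, 0], [0, 0, 0]],
    [[-0.006, 0, 0], [0, 0, 0]],
    [[-0.008, 0, 0], [0, 0, 0]],
    [[-0.01, 0, 0], [0, 0, 0]],
    [[-0.012, 0, 0], [0, 0, 0]],
    [[-0.014, 0, 0], [0, 0, 0]],
  ],
)

```text
t: 13.65
tool_pos: [0.5948, 0.132, 0.0356]
ee_rot: [[0.125, 0.992, 0.004], [0.992, -0.126, 0.015], [0.015, 0.002, -1.0]]
force: [15.0, 84.0, -16.9]
gripper_width: -0.0001
gripper_force: 42.9
```

It has hit the stop with a firm force, so I back off at once and rise.

Call:
step_arm(
  moves=[
    [[0.006, 0, 0], [0, 0, 0]],
    [[0.012, 0, 0], [0, 0, 0]],
    [[0.025, 0, 0], [0, 0, 0]],
    [[0.045, 0, 0], [0, 0, 0]],
    [[0.06, 0, 0], [0, 0, 0]],
    [[0.065, 0, -0.02], [0, 0, 0]],
    [[0.065, 0, -0.06], [0, 0, 0]],
    [[0.065, 0, -0.11], [0, 0, 0]],
    [[0.065, 0, -0.16], [0, 0, 0]],
    [[0.08, 0, -0.2], [0, 0, 0]],
    [[0.12, 0, -0.22], [0, 0, 0]],
    [[0.16, 0, -0.22], [0, 0, 0]],
    [[0.2, 0, -0.22], [0, 0, 0]],
    [[0.23, 0, -0.22], [0, 0, 0]],
    [[0.24, 0, -0.22], [0, 0, 0]],
    [[0.24, 0, -0.22], [0, 0, 0]],
  ],
)

```text
t: 15.65
tool_pos: [0.6242, 0.3624, 0.2559]
ee_rot: [[0.126, 0.992, 0.0], [0.992, -0.126, -0.0], [-0.0, 0.0, -1.0]]
force: [-0.2, 0.2, -1.0]
gripper_width: 0.0002
gripper_force: 0.0
```

Run:
```python
from h import *
b=shot('side','s4')['pixels'];t=shot('top','t4')['pixels']
cv2.imwrite('pics/v4.png',np.hstack([cv2.resize(t[120:290,200:390],(425,380)),cv2.resize(b[170:310,220:390],(375,380))])[:,:,::-1])
s=robot.observe(); print(s['t'],s['tool_pos'],s['force'])
```

```text
15.75 [0.62436466 0.36151157 0.25588573] [-0.60163729 -0.32207441  0.60135125]
```

View pics/v4.png

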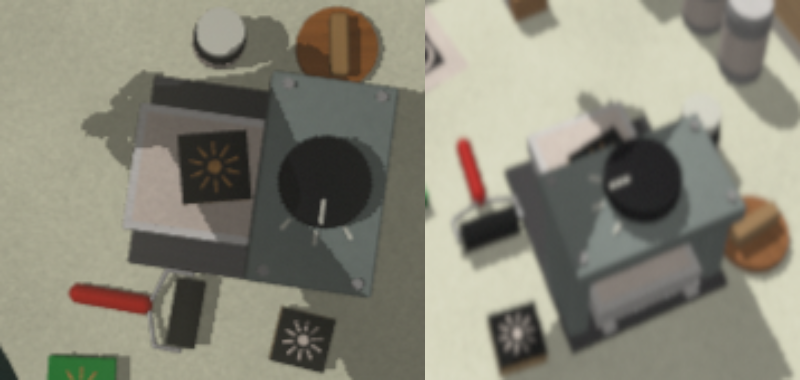

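The top view shows the pointer at the middle mark, crop (322,210) to (316,237). The bed is in, with its end at (132,168), about 70 mm further than at the start, and it was stopped hard. The block still lies on it at (214,167), and the bystanders look unmoved.

```bash
python3 -c "
from rig import robot
print(robot.finish_job())"
```

```text
the job is handed in; nothing more can be done
None
```

The dial is clicked in at the middle mark and the bed is pushed home against its stop with the lino block still on it. I handed the job in at about 16 s; the fingertips briefly pushed with about 84 N at the stop before I backed off.

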